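# Check the lid switch of a bag sealer

### The arm

A 6-joint arm with a two-finger parallel gripper is mounted at the origin on a cart in front of the work surface, level with it; the furniture and walls round the work are solid. World frame = base frame: x ahead of the robot, y to its left, z up, the work surface at z = 0. Lengths are in mm, angles in degrees, forces in N, time in s.
With the tool pointing down it reaches from about 350 to 950 mm from the base axis. Payload 17.4 kg.
Tool frame: the origin (TCP) lies midway between the tips of the shut fingers; the grasp point (between the pads) lies 19 mm behind it; x points along the fingers, y is the direction in which the jaws open and shut, and the axes are right-handed (so a half turn about x gives the same grasp; the last joint's range is limited). The gripper opens to 93 mm and grips with 3 to 60 N. Pads are 15 mm wide; open, the fingers measure 128 mm over their backs; the gripper's body (75 mm by 188 mm) begins 65 mm behind the grasp point.
Start: joints at [-68.858, 6.646, 82.598, -0, 90.757, -2.166], TCP at [267.07, -619.924, 218.646] pointing down, gripper open.
Joint ranges: [-162.19, 162.19], [-47.58, 125.68], [4.15, 143.07], [-65.23, 245.23], [0.69, 171.88], [-170.13, 170.13]. Speed limits (degrees/s): [108.29, 108.29, 127.2, 180, 180, 180].

### API

Orientations are given as [roll, pitch, yaw] about the fixed x, y, z axes, in that order (R = Rz(yaw) Ry(pitch) Rx(roll)).
In Python, from bench import robot gives the robot as it stands.
- The arm moves only by the shell command python3 -m jog 'ROWS' [FORCE]. ROWS is JSON, a list of rows, each an object with "dr": the turn, a rotation vector about the tool's x, y, z in rad, a list of three; "linear": the shift along the tool's x, y, z in m, a list of three; "gripper": the finger opening in m, from 0 to 0.093. In form: [{"dr": [ax, ay, az], "linear": [tx, ty, tz], "gripper": gripper}, ...]. A call has 1 to 20 rows; each row is the pose to reach, as a shift and turn from the pose commanded when the call began, along the tool's axes at that moment; what a row does not reach only later rows make up. A row lasts 1/12 s, in which the tool goes at most 41.7 mm and 7.16 degrees, less where a joint would pass 70% of its speed; a pose out of reach is approached as far as the arm can. A call with a gripper value outside its range is refused whole. The fingers move at their own pace and stop on an object; FORCE is the grip in N (left out, the last holds). Time passes only in rows, so rows that repeat a pose let the fingers close. It gives the time, the measured TCP pose, the force and the opening at its end, in the units of the state.
- robot.get_state(): the state, without advancing time (a new reading comes with each control period).
- robot.read_camera(name): name is "side" or "top"; returns the picture (400x640x3 uint8, red, green, blue); there is no depth.
- robot.camera_params(name): a dict with "K" (3x3 intrinsics, pixels), "rvec" (rotation vector, rad) and "tvec" (3), from world to camera coordinates, as OpenCV has them. Camera axes: x right, y down, z forward; pixel columns grow to the right and rows downward; lengths in mm; the calibration is good to about 2 mm. A picture is of the moment at which its call begins. camera_params takes no time and is no camera call.
- robot.hand_in(): hands the job in, once; it reports no verdict.
Trained networks look in the newest picture that a camera, given by its name, has taken for a name from the list of things; names that differ only in an ending like _2 or _b are one class to them, and where a whole thing is asked for, a point or a joint stands for the part that bears it (a point fixed in the world has none). Each returns a list of dicts, best first, with "confidence" (0 to 1); they miss things now and then, are a little off and sometimes report something else, mostly with a low value. They report only what shows in the picture. A call takes as long as a camera call.
- robot.search_frame(thing, camera): "bbox" ([centre column, centre row, width, height] in pixels, round what is visible of it).
- robot.outline_of(thing, camera): "pixels" (400x640 bool, what is visible of it) and "bbox" ([centre column, centre row, width, height] in pixels, round what is visible of it).
The state is a dict: "clock": time; "joints": joint angles; "joint_velocities": joint speeds; "tau": joint torques, N m; "tool_pos": TCP position; "tcp_rot": TCP orientation; "wrist_force": force on the tool from outside, world axes, zero at the start; "ft_torque": the same for the moment, N m; "gripper_width": finger opening in mm.
Only numpy, scipy, OpenCV 4.12 (cv2) and the standard library are available. Lean on these libraries where they do the work, as an engineer would, in place of code of your own. Each camera call takes 0.05 s, during which the arm holds its last target.

### The job

Check the lid switch of the white bag-sealing machine on the table: stand its half-open lid straight up, then press down the roller lever of the switch inside gently with the fingertips just until it clicks and no farther, hold it there for about half a second and let it spring all the way back up. Then shut the lid fully, and leave the things standing round the machine where they are.

Things in the scene. Friction and masses are not known exactly. Their poses are not given: they have to be found in the camera images.
- sealer: White box-shaped bag-sealing machine, fixed to the table, 210 mm deep (x), 300 mm wide (y); origin at the centre of its underside, on the table; -x is its front (towards the robot), +x its back with the lid hinge, z up. Its rim is 95 mm above the table (walls 8 mm); inside, the deck lies at 50 mm, with the roller lever switch in the front part (60 mm in front of the machine's centre, anywhere along its width).
- lid_axis (a point): Middle of the lid's hinge axis, at (105, 0, 104) mm in the machine's frame; the axis runs along the machine's y; axes parallel to the machine's.
- lid_tab (a point): Tip of the grey finger tab (90 mm wide, 10 mm thick, sticking out 22 mm) in the middle of the lid's free edge, 233 mm from the hinge axis. The lid is a flat white plate, 300 mm wide, 211 mm from hinge to edge, 13 mm thick (from 3 mm inside the hinge axis to 10 mm outside it; a grey panel on the outside adds 2.5 mm). The point's x axis points from the edge to the hinge, z out of the lid's outer face. When the lid is shut the tab's top is 113 mm above the table.
- lid (a joint): Lid angle in rad: 0 shut, 1.57 straight up, 2.0 the end stop leaning back. The hinge is stiff: the lid stays where it is left; moving it takes about 2 to 6 N at the tab (press on the plate or tab from above to shut it; against the tip of the tab it jams). It can be pushed up by its tab from the front (robot) side, and pulled forward from behind and pressed down to shut. When shut, the inside of the lid itself holds the switch's roller down at 0.2 rad, with about 5 N.
- roller (a point): Top of the grey roller (20 mm diameter, 15 mm wide, its axle along the machine's x) at the free end of the switch's steel lever. At rest it is about 115 mm above the table, 20 mm higher than the machine's rim. The lever lies along the machine's y, 70 mm from its pivot (towards the machine's -y) to the roller. The black switch housing below it is 64 mm long and 28 mm wide. This point is fixed to the lever.
- lever (a joint): Lever angle in rad: 0 at rest (up), growing as the roller is pressed down. It clicks at 0.16 rad (roller 11 mm below rest, about 4 N on the roller); from 0.27 rad (19 mm down, about 6 N) on the switch is overtravelled and spoilt, with no stop before 0.42 rad. In the middle of the good range the roller is 15 mm down and pushes back with 5 N. The spring gives 1 N at the start and rises by 0.27 N per mm.
- mug_coffee: Striped mug, 95 mm high, standing to the right of the machine; origin under its centre.
- tape_roll: Roll of tape lying flat, 98 mm across, 25 mm high, to the left of the machine; origin under its centre.
- salt_shaker: Salt shaker, 44 mm diameter, 90 mm high, to the left of the machine; origin under its centre.
- spice_jar: Spice jar, 46 mm diameter, 106 mm high, to the left of the machine; origin under its centre.
- mandarin: Mandarin, 55 mm across, 48 mm high, to the right of the machine; origin under its centre.

How it is judged:
By the outcome, as a careful person would: the job done as asked, in the order asked, and still so for the second after the job is handed in, with the robot touching nothing.
It also fails if it takes over 67 s, if anything falls off the work surface, if the arm or the gripper's body presses on something with over 40 N, if the wrist force passes 120 N, or if a joint passes its speed limit or range.

## Working session

There is one attempt and no reset: what is moved stays moved. The work goes in short steps, Python scripts to look and compute and a shell command to move; the robot and the scene stay as the last step left them, time stands still between calls to the robot, and variables do not carry over. Pictures are saved under pics/ and viewed, and the job is handed in when it is done.

```bash
ls; mkdir -p pics; python3 - <<'E'
from bench import robot
import cv2,json
print(robot.get_state())
for n in("side","top"):
    im=robot.read_camera(n); cv2.imwrite(f"pics/{n}0.png",im[:,:,::-1]); p=robot.camera_params(n); print(n,p)
    for t in("sealer","lid_tab","roller","lid","lever","mug_coffee","spice_jar","salt_shaker","mandarin","tape_roll"):
        r=robot.search_frame(t,n); print(t,[( [round(float(v)) for v in d["bbox"]],round(float(d["confidence"]),2)) for d in r[:3]])
print(robot.get_state()["clock"])
E
```

```text
pics
{'clock': 0.0, 'joints': array([-6.88555921e+01,  6.67322542e+00,  8.26346798e+01, -3.85173624e-04,
        9.07574200e+01, -2.16428428e+00]), 'joint_velocities': array([-0.06785289, -0.05831342, -0.1289377 , -0.00950275,  0.06748049,
       -0.04079259]), 'tau': array([-5.95776859e-03, -7.21267390e+01, -6.22627759e+01,  7.74815376e-02,
        2.37063935e-02, -4.96049870e-05]), 'tool_pos': array([ 267.01950245, -619.71714061,  217.92732424]), 'tcp_rot': array([-91.82648225,  89.93467373, 111.48220506]), 'wrist_force': array([ 0.00496038, -0.90947093,  0.01991742]), 'ft_torque': array([-0.01798261,  0.03397625, -0.00442288]), 'gripper_width': 92.78127075791438}
side {'K': array([[444.82570853,   0.        , 323.41840578],
       [  0.        , 444.82570853, 202.72960281],
       [  0.        ,   0.        ,   1.        ]]), 'rvec': array([ 0.42052947, -2.55206283,  1.51272454]), 'tvec': array([ 509.61284669,  147.89096745, 1246.00674381])}
sealer [([312, 189, 98, 119], 0.84), ([387, 167, 32, 38], 0.37)]
lid_tab [([304, 169, 80, 89], 0.83)]
roller [([330, 204, 9, 9], 0.56)]
lid [
[... 358 characters left out ...]
.22390859],
       [  0.        ,   0.        ,   1.        ]]), 'rvec': array([ 2.09569743, -2.11833676,  0.23465778]), 'tvec': array([  30.95514861,  550.00952558, 1423.24614094])}
sealer [([319, 196, 107, 78], 0.84), ([446, 245, 39, 37], 0.62), ([320, 177, 111, 46], 0.26)]
lid_tab [([320, 177, 114, 40], 0.97)]
roller [([309, 214, 28, 6], 0.56), ([422, 184, 19, 14], 0.52)]
lid [([321, 177, 110, 47], 0.85)]
lever [([310, 215, 24, 9], 0.54), ([320, 196, 114, 77], 0.52)]
mug_coffee [([447, 244, 35, 38], 0.74)]
spice_jar [([201, 195, 22, 20], 0.74)]
salt_shaker [([203, 167, 20, 19], 0.6)]
mandarin [([422, 182, 16, 16], 0.57), ([202, 194, 19, 23], 0.3)]
tape_roll [([191, 252, 34, 33], 0.7)]
1.1
```

```bash
python3 - <<'E'
import cv2
for n,(x0,x1,y0,y1) in {"side":(190,430,100,350),"top":(150,490,120,300)}.items():
    im=cv2.imread(f"pics/{n}0.png"); c=im[y0:y1,x0:x1]; s=min(800/(x1-x0),600/(y1-y0)); print(n,s)
    cv2.imwrite(f"pics/{n}0z.png",cv2.resize(c,None,fx=s,fy=s,interpolation=2))
E
```

```text
side 2.4
top 2.3529411764705883
```

View pics/side0.png

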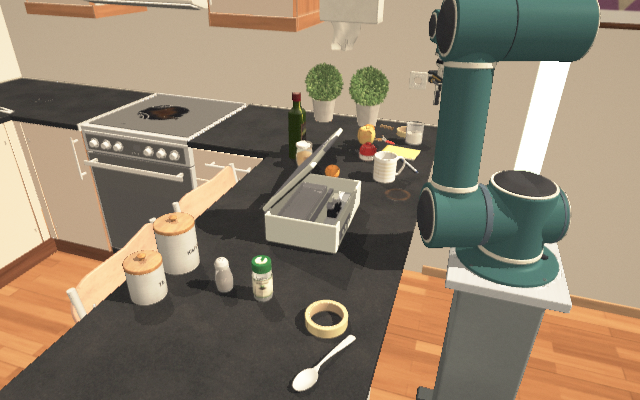

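```bash
sleep 1
```

```text
(no output)
```

View pics/side0z.png

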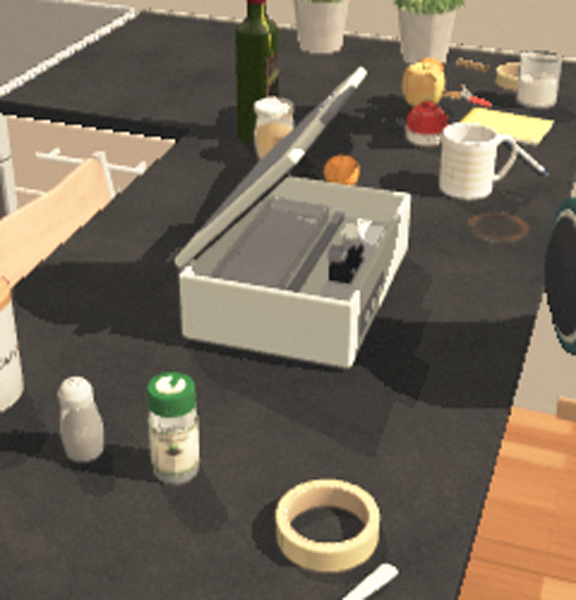

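View pics/top0z.png

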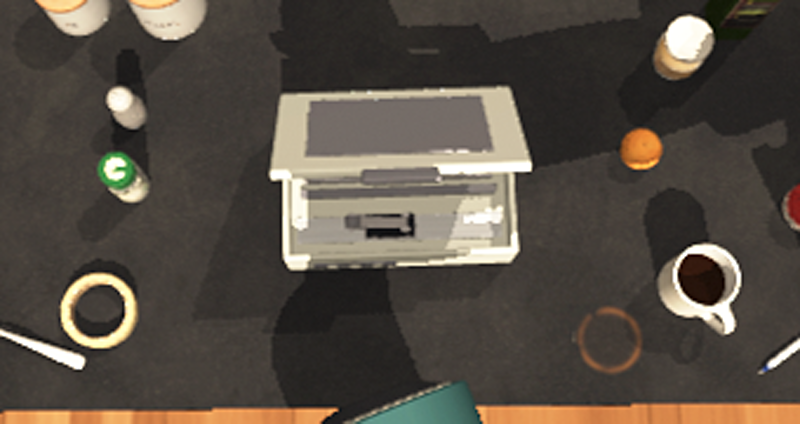

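The side view shows the machine with its lid about half open: hinge at the zoom's (180,260), free edge from (300,152) to (365,72). The top zoom shows the dark lever at (345-412,222), with the roller end on the left (+y). I'll fit a wireframe model to these points.

```bash
cat > h.py <<'E'
import numpy as np,cv2
from bench import robot
from scipy.optimize import least_squares
P={n:robot.camera_params(n) for n in("side","top")}
def proj(n,X):
    p=P[n]; return cv2.projectPoints(np.asarray(X,float).reshape(-1,3),p["rvec"],p["tvec"],p["K"],None)[0].reshape(-1,2)
def M(q,pts): # machine->world q=(x,y,yaw)
    c,s=np.cos(q[2]),np.sin(q[2]); pts=np.asarray(pts,float).reshape(-1,3)
    return pts@np.array([[c,s,0],[-s,c,0],[0,0,1]])+[q[0],q[1],0]
def L(th,r,y,o): # lid: r from axis, o outward
    return [105-r*np.cos(th)+o*np.sin(th),y,104+r*np.sin(th)+o*np.cos(th)]
def tri(a,b): # pixels side, top
    A=[]
    for n,(u,v) in(("side",a),("top",b)):
        R=cv2.Rodrigues(P[n]["rvec"])[0]; Q=P[n]["K"]@np.c_[R,P[n]["tvec"]]
        A+= [u*Q[2]-Q[0],v*Q[2]-Q[1]]
    X=np.linalg.svd(np.array(A))[2][-1]; return X[:3]/X[3]
def box(q,x0,x1,y0,y1,z0,z1):
    return M(q,[[x,y,z] for x in(x0,x1) for y in(y0,y1) for z in(z0,z1)])
def wire(q,th,f,name,crop,ys=None):
    E=[(0,1),(2,3),(4,5),(6,7),(0,2),(1,3),(4,6),(5,7),(0,4),(1,5),(2,6),(3,7)]
    for n,(x0,x1,y0,y1) in crop.items():
        s=min(800/(x1-x0),600/(y1-y0)); im=cv2.resize(f[n][y0:y1,x0:x1],None,fx=s,fy=s,interpolation=2)
        lid=M(q,[L(th,r,y,o) for r in(0,211) for y in(-150,150) for o in(-3,10)])
        for b,c in((box(q,-105,105,-150,150,0,95),(0,0,255)),(lid,(0,255,0))):
            p=((proj(n,b)-[x0,y0]+.5)*s).astype(int)
            for i,j in E: cv2.line(im,p[i].tolist(),p[j].tolist(),c,1)
        if ys is not None:
            p=((proj(n,M(q,[[-60,ys,115],[-60,ys-70,105],[-60,ys,105]]))-[x0,y0]+.5)*s).astype(int)
            for k in p: cv2.circle(im,k.tolist(),3,(255,0,255),-1)
        cv2.imwrite(f"pics/{name}_{n}.png",im)
CR={"side":(190,430,100,350),"top":(150,490,120,300)}
E
python3 - <<'E'
from h import *
so=lambda u,v:(u/2.4+190-.5,v/2.4+100-.5)
to=lambda u,v:(u/2.353+150-.5,v/2.353+120-.5)
obs=[("side",(-105,150,95),so(357,303)),("side",(-105,150,0),so(350,366)),("side",(105,150,0),so(188,338)),
("side",(-105,-150,95),so(411,195)),
("top",(-105,150,95),to(287,268)),("top",(-105,-150,95),to(519,263)),
("side",(211,-150,10),so(358,69)),("top",(211,150,-3),to(271,178)),("top",(211,-150,-3),to(531,170)),("top",(211,150,10),to(273,167)),("top",(211,-150,10),to(530,159)),("top",(0,150,10),to(281,95)),("top",(0,-150,10),to(514,87))]
def f(v):
    e=[]
    for i,(n,X,px) in enumerate(obs):
        if i>=6: X=L(v[3],*X)
        e+=list(proj(n,M(v[:3],X))[0]-px)
    return e
r=least_squares(f,[600,0,0,.7],loss="soft_l1",x_scale=[100,100,.1,.1]); v=r.x
print(v,np.degrees(v[2:])); print(np.round(np.reshape(f(v),(-1,2)),1).tolist())
print("roller tri",tri((330,201),(298,214)))
fr={n:cv2.imread(f"pics/{n}0.png") for n in P}
wire(v[:3],v[3],fr,"w0",CR,30)
np.save("q.npy",v)
x=[(n,proj(n,M(v[:3],[[-60,ys,115] for ys in(0,20,40)])).round(1).tolist()) for n in P];print(x)
E
```

```text
[5.54870936e+02 8.56086422e+00 2.28565295e-02 8.68374971e-01] [ 1.30958267 49.75422085]
[[-0.4, 0.2], [1.4, 3.1], [-1.3, 1.4], [1.3, -1.3], [-0.9, -2.4], [0.5, -3.6], [1.1, -3.9], [0.1, -0.0], [1.1, -0.2], [-1.1, 0.3], [1.7, 0.1], [0.2, 0.0], [-1.0, 0.3]]
roller tri [493.78684643  73.25826975 119.2023151 ]
[('side', [[336.7, 192.2], [334.8, 195.2], [333.0, 198.3]]), ('top', [[320.2, 213.3], [313.4, 213.6], [306.7, 213.8]])]
```

```bash
sleep 1
```

```text
(no output)
```

View pics/w0_side.png

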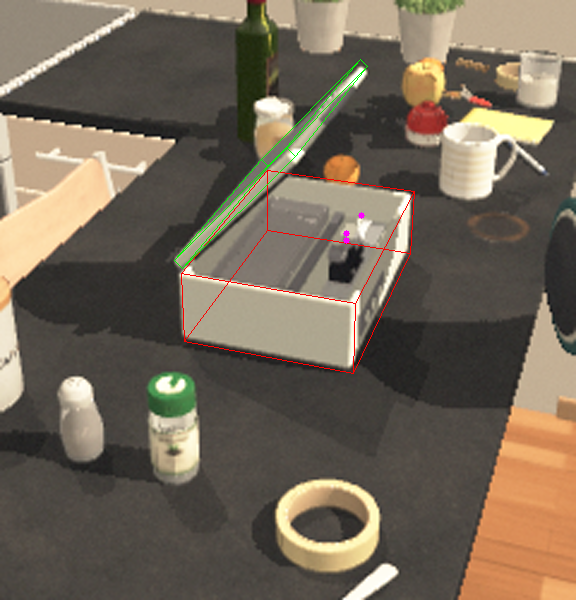

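View pics/w0_top.png

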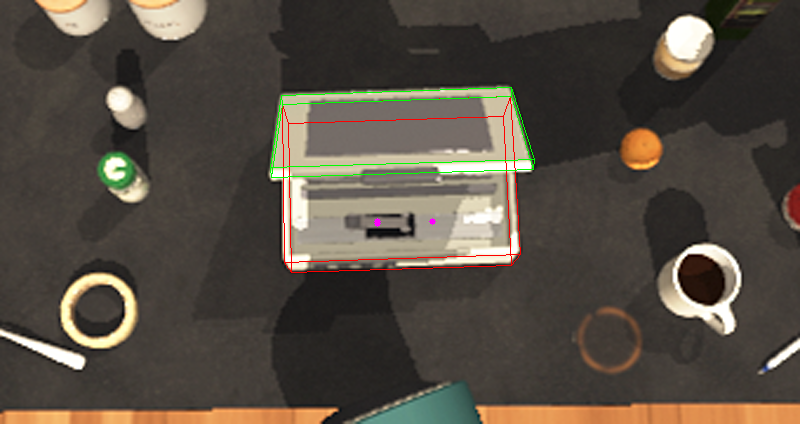

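```bash
cat >> h.py <<'E'
so=lambda u,v:(u/2.4+190-.5,v/2.4+100-.5)
to=lambda u,v:(u/2.353+150-.5,v/2.353+120-.5)
E
python3 - <<'E'
from h import *
obs=[("side",(-105,150,95),so(357,303)),("side",(-105,150,0),so(350,366)),("side",(105,150,0),so(188,338)),
("side",(-105,-150,95),so(411,195)),
("top",(-105,150,0),to(287,270)),("top",(-105,-150,0),to(519,265)),
("side",(211,-150,10),so(358,68)),("side",(211,-150,-3),so(367,75)),("top",(211,150,-3),to(271,178)),("top",(211,-150,-3),to(531,170)),("top",(211,150,10),to(273,167)),("top",(211,-150,10),to(530,159)),("top",(0,150,10),to(281,95)),("top",(0,-150,10),to(514,87))]
def f(v):
    e=[]
    for i,(n,X,px) in enumerate(obs):
        if i>=6: X=L(v[3],*X)
        e+=list(proj(n,M(v[:3],X))[0]-px-(v[4:6] if n=="side" else 0))
    return e+list(v[4:6])
r=least_squares(f,[600,0,0,.7,0,0],loss="soft_l1",x_scale=[100,100,.1,.1,1,1]); v=r.x
print(v,np.degrees(v[2:4])); print(np.round(np.reshape(f(v),(-1,2)),1).tolist())
fr={n:cv2.imread(f"pics/{n}0.png") for n in P}
wire(v[:3],v[3],fr,"w1",{"side":(250,400,120,270),"top":(250,390,140,250)},60)
np.save("q.npy",v)
E
```

```text
[ 5.57326916e+02  8.57066932e+00  2.26567420e-02  8.53681883e-01
  7.27475106e-02 -3.87500521e-01] [ 1.29813569 48.91236892]
[[-1.4, 0.4], [0.4, 3.3], [-2.1, 1.7], [0.5, -1.0], [1.7, 0.5], [-3.1, -0.5], [1.0, -2.5], [0.2, -2.5], [0.2, 0.1], [1.1, -0.1], [-1.0, 0.5], [1.7, 0.3], [0.2, -0.7], [-1.1, -0.4], [0.1, -0.4]]
```

```bash
sleep 1
```

```text
(no output)
```

View pics/w1_side.png

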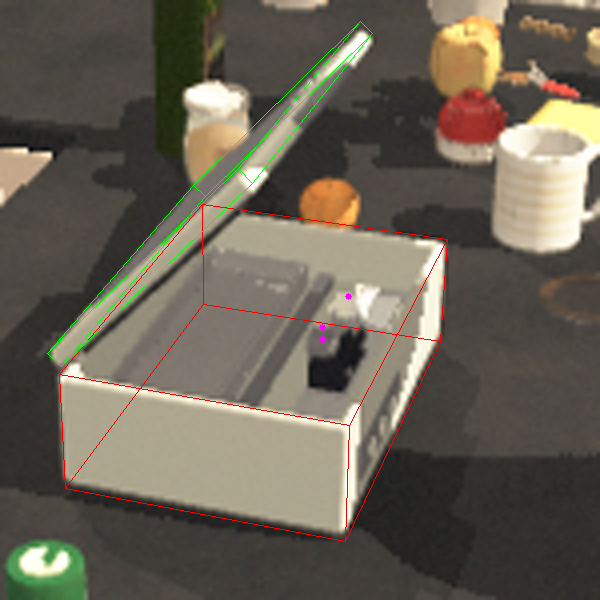

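View pics/w1_top.png

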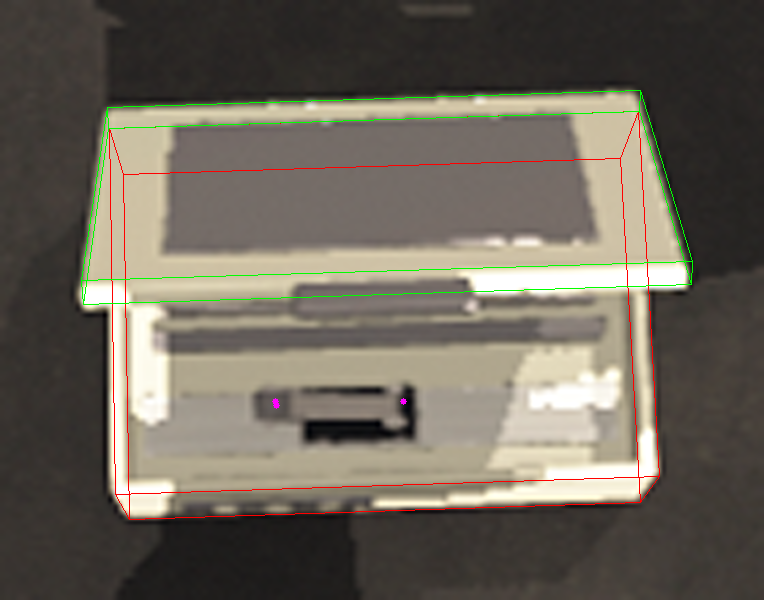

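The fit agrees with both pictures: yaw 1.3°, lid about 49°, roller at machine y≈+60. Next I'll work out the first approach: fingers shut, pointing down, jaws along the machine's y, in front of the tab.

```bash
cat >> h.py <<'E'
from scipy.spatial.transform import Rotation as Ro
def tool(): 
    s=robot.get_state(); return s["tool_pos"],Ro.from_euler("xyz",s["tcp_rot"],degrees=True),s
def to_tool(dest,Rd=None):
    p,R,s=tool(); d=R.inv().apply(np.asarray(dest)-p)/1000
    out=[d.round(4).tolist()]
    if Rd is not None: out.append((R.inv()*Rd).as_rotvec().round(4).tolist())
    return out
def Rdown(yaw,sg=1): # tool x down, y along +-machine y
    y=sg*np.array([-np.sin(yaw),np.cos(yaw),0]); x=np.array([0,0,-1.]); return Ro.from_matrix(np.c_[x,y,np.cross(x,y)])
E
python3 - <<'E'
from h import *
q=np.load("q.npy"); p,R,s=tool(); print(R.as_matrix().round(3))
d=M(q,[-48-45,0,250])[0]; print(d)
for sg in(1,-1): print(sg,to_tool(d,Rdown(q[2],sg)))
E
```

```text
[[ 0.     0.396 -0.918]
 [-0.    -0.918 -0.396]
 [-1.     0.    -0.   ]]
[464.35078484   6.46377259 250.        ]
1 [[-0.0313, -0.4972, -0.429], [-2.7575, 0.0, -0.0]]
-1 [[-0.0313, -0.4972, -0.429], [0.3841, -0.0, -0.0]]
```

```bash
python3 -m jog '[{"dr":[0.1,0,0],"linear":[-0.03,-0.03,-0.026],"gripper":0.0},{"dr":[0.2,0,0],"linear":[-0.03,-0.06,-0.052],"gripper":0.0},{"dr":[0.3,0,0],"linear":[-0.03,-0.09,-0.078],"gripper":0.0},{"dr":[0.384,0,0],"linear":[-0.031,-0.12,-0.104],"gripper":0.0},{"dr":[0.384,0,0],"linear":[-0.031,-0.497,-0.429],"gripper":0.0},{"dr":[0.384,0,0],"linear":[-0.031,-0.497,-0.429],"gripper":0.0},{"dr":[0.384,0,0],"linear":[-0.031,-0.497,-0.429],"gripper":0.0},{"dr":[0.384,0,0],"linear":[-0.031,-0.497,-0.429],"gripper":0.0},{"dr":[0.384,0,0],"linear":[-0.031,-0.497,-0.429],"gripper":0.0},{"dr":[0.384,0,0],"linear":[-0.031,-0.497,-0.429],"gripper":0.0},{"dr":[0.384,0,0],"linear":[-0.031,-0.497,-0.429],"gripper":0.0},{"dr":[0.384,0,0],"linear":[-0.031,-0.497,-0.429],"gripper":0.0},{"dr":[0.384,0,0],"linear":[-0.031,-0.497,-0.429],"gripper":0.0},{"dr":[0.384,0,0],"linear":[-0.031,-0.497,-0.429],"gripper":0.0},{"dr":[0.384,0,0],"linear":[-0.031,-0.497,-0.429],"gripper":0.0},{"dr":[0.384,0,0],"linear":[-0.031,-0.497,-0.429],"gripper":0.0},{"dr":[0.384,0,0],"linear":[-0.031,-0.497,-0.429],"gripper":0.0},{"dr":[0.384,0,0],"linear":[-0.031,-0.497,-0.429],"gripper":0.0}]' 40; python3 - <<'E'
from h import *
q=np.load("q.npy")
p,R,s=tool();print(R.as_matrix().round(3),s["joints"].round(1))
f={n:robot.read_camera(n)[:,:,::-1].copy() for n in P}
wire(q[:3],q[3],f,"w2",CR,60)
E
```

```text
clock: 2.6
tool_pos: [464.6, 8.0, 249.6]
tcp_rot: [2.4, 90.0, -176.0]
wrist_force: [-0.3, -0.4, -0.1]
gripper_width: 0.5
[[-0.     0.027 -1.   ]
 [-0.    -1.    -0.027]
 [-1.     0.     0.   ]] [ -2.2 -20.6 104.6  -0.   96.   86.3]
```

```bash
sleep 1
```

```text
(no output)
```

View pics/w2_side.png

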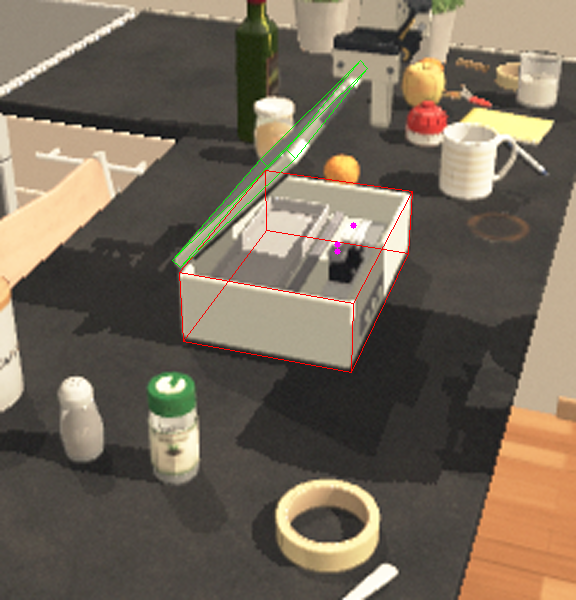

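View pics/w2_top.png

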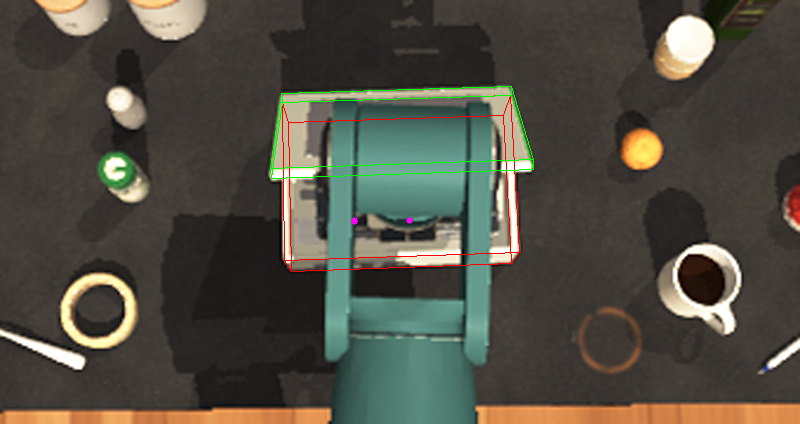

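The shut fingers are in front of the tab and clear of it. Now pushing the lid up towards about 80°.

```bash
python3 -m jog '[{"dr":[0,0,0],"linear":[0,0,-0.025],"gripper":0},{"dr":[0,0,0],"linear":[-0.003,0,-0.035],"gripper":0},{"dr":[0,0,0],"linear":[-0.006,0,-0.045],"gripper":0},{"dr":[0,0,0],"linear":[-0.01,0,-0.055],"gripper":0},{"dr":[0,0,0],"linear":[-0.014,0,-0.065],"gripper":0},{"dr":[0,0,0],"linear":[-0.018,0,-0.075],"gripper":0},{"dr":[0,0,0],"linear":[-0.021,0,-0.085],"gripper":0},{"dr":[0,0,0],"linear":[-0.025,0,-0.095],"gripper":0},{"dr":[0,0,0],"linear":[-0.028,0,-0.105],"gripper":0},{"dr":[0,0,0],"linear":[-0.031,0,-0.115],"gripper":0},{"dr":[0,0,0],"linear":[-0.034,0,-0.125],"gripper":0},{"dr":[0,0,0],"linear":[-0.036,0,-0.135],"gripper":0},{"dr":[0,0,0],"linear":[-0.038,0,-0.145],"gripper":0},{"dr":[0,0,0],"linear":[-0.038,0,-0.148],"gripper":0},{"dr":[0,0,0],"linear":[-0.038,0,-0.148],"gripper":0}]'; python3 - <<'E'
from h import *
q=np.load("q.npy")
f={n:robot.read_camera(n)[:,:,::-1].copy() for n in P}
wire(q[:3],np.radians(80),f,"w3",CR,60)
E
```

```text
clock: 3.95
tool_pos: [612.6, 8.2, 287.5]
tcp_rot: [15.9, 90.0, -162.9]
wrist_force: [0.9, -0.1, 0.6]
gripper_width: 0.6
```

```bash
sleep 1
```

```text
(no output)
```

View pics/w3_side.png

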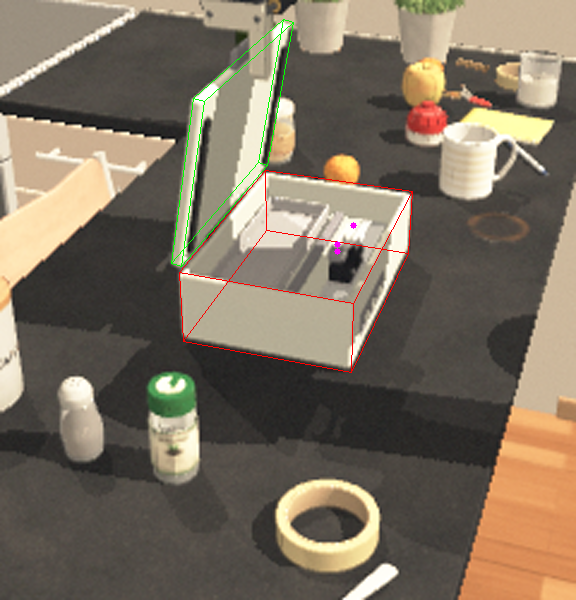

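View pics/w3_top.png

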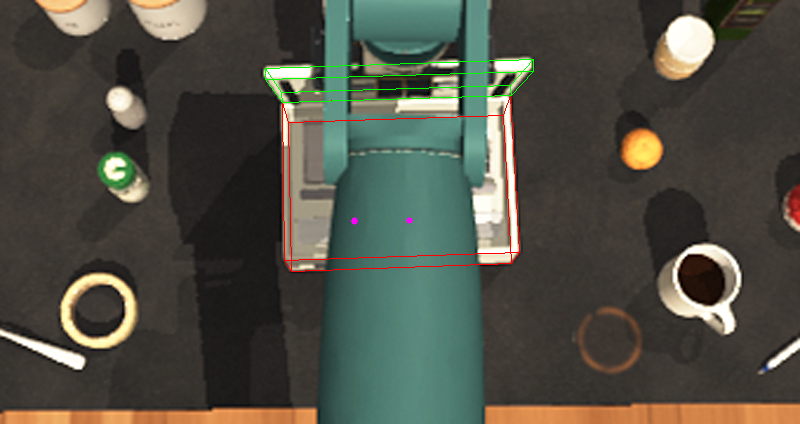

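The wireframe at 80° lies right on the lid. Pushing the remaining 39 mm to vertical.

```bash
python3 -m jog '[{"dr":[0,0,0],"linear":[0,0,-0.008],"gripper":0},{"dr":[0,0,0],"linear":[0,0,-0.016],"gripper":0},{"dr":[0,0,0],"linear":[0,0,-0.024],"gripper":0},{"dr":[0,0,0],"linear":[0,0,-0.032],"gripper":0},{"dr":[0,0,0],"linear":[0,0,-0.037],"gripper":0},{"dr":[0,0,0],"linear":[0,0,-0.039],"gripper":0},{"dr":[0,0,0],"linear":[0,0,-0.039],"gripper":0}]'; python3 - <<'E'
from h import *
q=np.load("q.npy")
f={n:robot.read_camera(n)[:,:,::-1].copy() for n in P}
wire(q[:3],np.radians(90),f,"w4",{"side":(250,340,90,220),"top":(250,390,120,230)},60)
E
```

```text
clock: 4.63
tool_pos: [651.9, 10.6, 287.2]
tcp_rot: [-20.0, 90.0, 161.3]
wrist_force: [-0.0, -0.4, -0.3]
gripper_width: 0.9
```

```bash
sleep 1
```

```text
(no output)
```

View pics/w4_side.png

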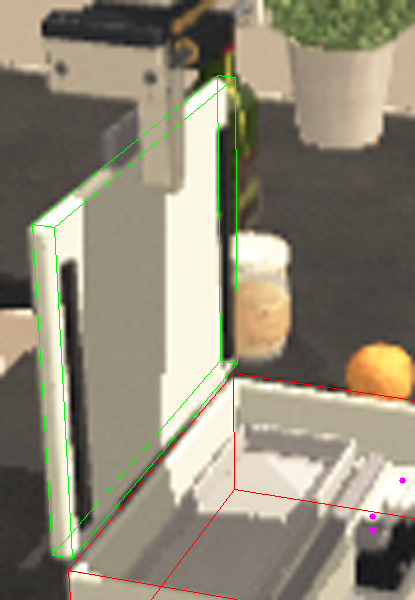

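View pics/w4_top.png

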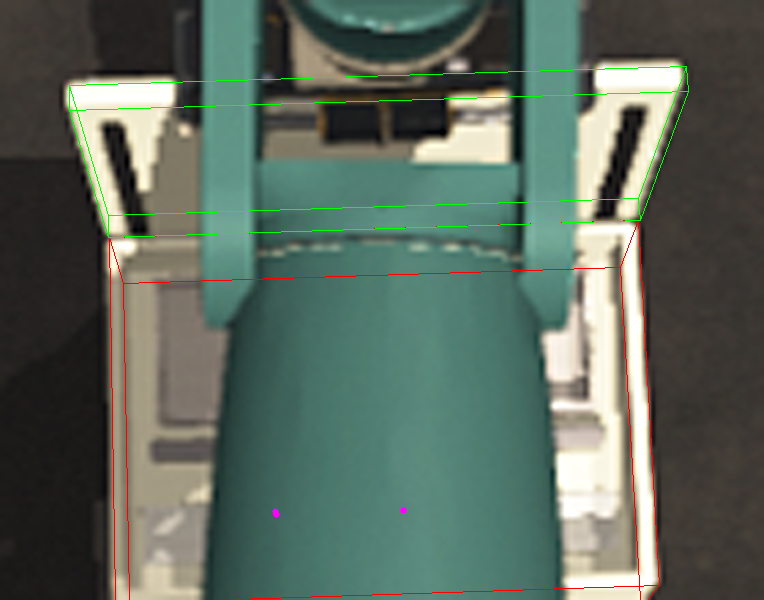

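The lid matches the 90° wireframe in both views. Next is above the roller.

```bash
python3 - <<'E'
from h import *
q=np.load("q.npy"); d=M(q,[-60,60,128])[0]; print(d,to_tool(d,Rdown(q[2],-1)),robot.get_state()["clock"])
E
```

```text
[495.98302707  67.19598193 128.        ] [[0.1592, -0.0601, 0.1542], [0.0003, 0.0, 0.0001]] 4.7333
```

```bash
python3 -m jog '[{"dr":[0,0,0],"linear":[0,0,0.015],"gripper":0},{"dr":[0,0,0],"linear":[0,-0.01,0.045],"gripper":0},{"dr":[0,0,0],"linear":[0,-0.03,0.08],"gripper":0},{"dr":[0,0,0],"linear":[0.02,-0.05,0.11],"gripper":0},{"dr":[0,0,0],"linear":[0.05,-0.06,0.14],"gripper":0},{"dr":[0,0,0],"linear":[0.08,-0.06,0.154],"gripper":0},{"dr":[0,0,0],"linear":[0.11,-0.06,0.154],"gripper":0},{"dr":[0,0,0],"linear":[0.135,-0.06,0.154],"gripper":0},{"dr":[0,0,0],"linear":[0.15,-0.06,0.154],"gripper":0},{"dr":[0,0,0],"linear":[0.159,-0.06,0.154],"gripper":0},{"dr":[0,0,0],"linear":[0.159,-0.06,0.154],"gripper":0},{"dr":[0,0,0],"linear":[0.159,-0.06,0.154],"gripper":0}]'; python3 - <<'E'
from h import *
q=np.load("q.npy"); p,R,s=tool(); print(p,s["wrist_force"])
f={n:robot.read_camera(n)[:,:,::-1].copy() for n in P}
for n in P: print(n,proj(n,p))
wire(q[:3],np.radians(90),f,"w5",{"side":(240,400,90,260),"top":(250,390,120,230)},60)
im=cv2.resize(f["side"][160:240,280:380],None,fx=7,fy=7,interpolation=2)
for z in(0,):
  c=((proj("side",p)[0]-[280,160]+.5)*7).astype(int);cv2.circle(im,c.tolist(),3,(0,255,0),-1)
c=((proj("side",M(q,[-60,60,115]))[0]-[280,160]+.5)*7).astype(int);cv2.circle(im,c.tolist(),3,(255,0,255),-1)
cv2.imwrite("pics/z5.png",im)
E
```

```text
clock: 5.73
tool_pos: [496.2, 67.0, 129.2]
tcp_rot: [-170.6, 90.0, 10.7]
wrist_force: [0.1, -0.1, 0.3]
gripper_width: 0.4
[496.19203018  67.02132713 129.19960876] [ 0.14961221 -0.14558133  0.34419256]
side [[330.32346766 196.86485819]]
top [[299.94247169 212.21264597]]
```

```bash
sleep 1
```

```text
(no output)
```

View pics/w5_side.png

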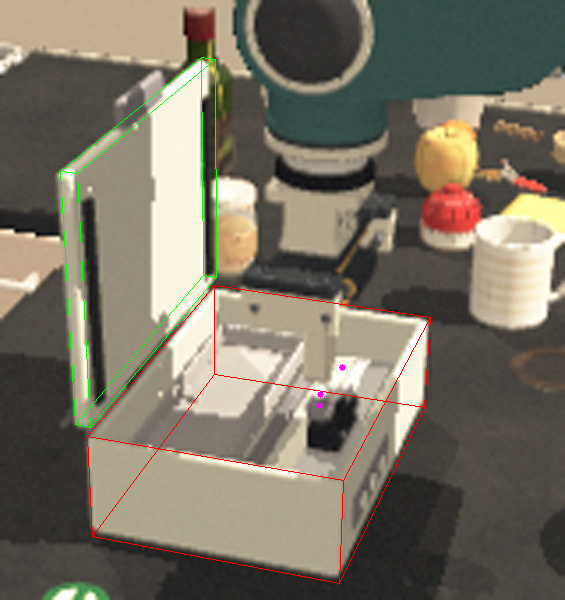

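View pics/z5.png

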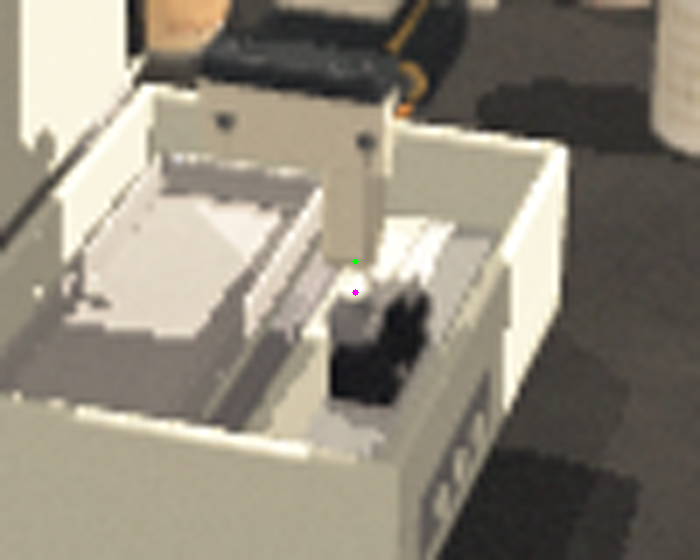

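The fingertips are centred about 14 mm above the roller, and the lid still stands. Descending in small steps while watching force.

```bash
python3 -m jog '[{"dr":[0,0,0],"linear":[0.006,0,0],"gripper":0},{"dr":[0,0,0],"linear":[0.011,0,0],"gripper":0},{"dr":[0,0,0],"linear":[0.014,0,0],"gripper":0},{"dr":[0,0,0],"linear":[0.016,0,0],"gripper":0},{"dr":[0,0,0],"linear":[0.017,0,0],"gripper":0},{"dr":[0,0,0],"linear":[0.017,0,0],"gripper":0},{"dr":[0,0,0],"linear":[0.017,0,0],"gripper":0}]'; python3 -m jog '[{"dr":[0,0,0],"linear":[0.002,0,0],"gripper":0},{"dr":[0,0,0],"linear":[0.003,0,0],"gripper":0},{"dr":[0,0,0],"linear":[0.003,0,0],"gripper":0},{"dr":[0,0,0],"linear":[0.003,0,0],"gripper":0}]';python3 -m jog '[{"dr":[0,0,0],"linear":[0.002,0,0],"gripper":0},{"dr":[0,0,0],"linear":[0.003,0,0],"gripper":0},{"dr":[0,0,0],"linear":[0.003,0,0],"gripper":0},{"dr":[0,0,0],"linear":[0.003,0,0],"gripper":0}]'
```

```text
clock: 6.42
tool_pos: [496.1, 67.0, 111.8]
tcp_rot: [-176.6, 90.0, 4.7]
wrist_force: [-0.3, 0.0, 2.3]
gripper_width: 0.4
clock: 6.75
tool_pos: [496.2, 67.0, 108.8]
tcp_rot: [-170.2, 90.0, 11.1]
wrist_force: [0.5, 2.3, 2.1]
gripper_width: 0.4
clock: 7.08
tool_pos: [496.1, 67.0, 105.6]
tcp_rot: [-174.9, 90.0, 6.4]
wrist_force: [1.5, 2.3, 4.5]
gripper_width: 0.3
```

```bash
python3 -m jog '[{"dr":[0,0,0],"linear":[0.002,0,0],"gripper":0},{"dr":[0,0,0],"linear":[0.0035,0,0],"gripper":0},{"dr":[0,0,0],"linear":[0.0035,0,0],"gripper":0},{"dr":[0,0,0],"linear":[0.0035,0,0],"gripper":0}]'; 
python3 - <<'E'
from h import *
fz=[]
for i in range(3):
  robot.read_camera("side"); p,R,s=tool(); fz.append((p[2].round(1),s["wrist_force"].round(2).tolist()))
print(fz)
f=robot.read_camera("side")[:,:,::-1]
cv2.imwrite("pics/z6.png",cv2.resize(f[160:240,280:380],None,fx=7,fy=7,interpolation=2))
E
```

```text
clock: 7.42
tool_pos: [496.0, 67.0, 102.1]
tcp_rot: [84.4, 90.0, -94.3]
wrist_force: [0.7, 1.3, 4.2]
gripper_width: 0.8
[(np.float64(102.2), [0.6, 2.42, 4.64]), (np.float64(102.2), [0.64, 1.85, 3.72]), (np.float64(102.2), [-0.22, 2.38, 5.3])]
```

View pics/z6.png

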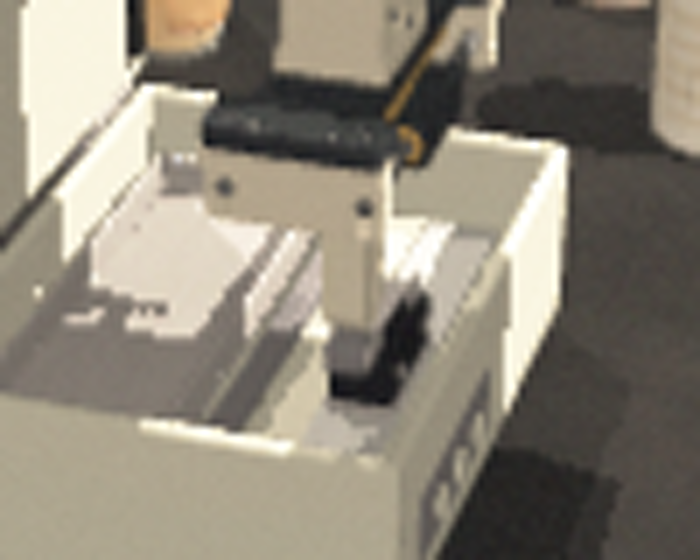

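The mean Fz of 4.5 N agrees with about 13 mm of travel, so it has clicked and sits inside the 4–6 N band. One millimetre more for margin, a hold, then the release.

```bash
python3 -m jog '[{"dr":[0,0,0],"linear":[0.001,0,0],"gripper":0},{"dr":[0,0,0],"linear":[0.001,0,0],"gripper":0},{"dr":[0,0,0],"linear":[0.001,0,0],"gripper":0},{"dr":[0,0,0],"linear":[0.001,0,0],"gripper":0},{"dr":[0,0,0],"linear":[0.001,0,0],"gripper":0},{"dr":[0,0,0],"linear":[0.001,0,0],"gripper":0}]'; python3 -m jog '[{"dr":[0,0,0],"linear":[-0.004,0,0],"gripper":0},{"dr":[0,0,0],"linear":[-0.01,0,0],"gripper":0},{"dr":[0,0,0],"linear":[-0.018,0,0],"gripper":0},{"dr":[0,0,0],"linear":[-0.03,0,0],"gripper":0},{"dr":[0,0,0],"linear":[-0.045,0,0],"gripper":0},{"dr":[0,0,0],"linear":[-0.045,0,0],"gripper":0}]'; python3 - <<'E'
from h import *
q=np.load("q.npy")
f=robot.read_camera("side")[:,:,::-1]
im=cv2.resize(f[160:240,280:380],None,fx=7,fy=7,interpolation=2)
c=((proj("side",M(q,[-60,60,115]))[0]-[280,160]+.5)*7).astype(int);cv2.circle(im,c.tolist(),3,(255,0,255),-1)
cv2.imwrite("pics/z7.png",im)
print(to_tool(M(q,[60,0,360])[0]),to_tool(M(q,[165,0,360])[0]),to_tool(M(q,[165,0,290])[0]))
E
```

```text
clock: 8.12
tool_pos: [496.1, 67.0, 101.3]
tcp_rot: [-145.8, 90.0, 35.5]
wrist_force: [0.8, 2.5, 4.1]
gripper_width: 0.3
clock: 8.62
tool_pos: [497.0, 67.1, 149.7]
tcp_rot: [-176.8, 89.8, 4.5]
wrist_force: [-0.5, 0.6, 0.5]
gripper_width: 0.2
[[-0.2116, 0.0598, -0.1199]] [[-0.2113, 0.0598, -0.2248]] [[-0.1413, 0.0598, -0.2247]]
```

```bash
sleep 1
```

```text
(no output)
```

View pics/z7.png

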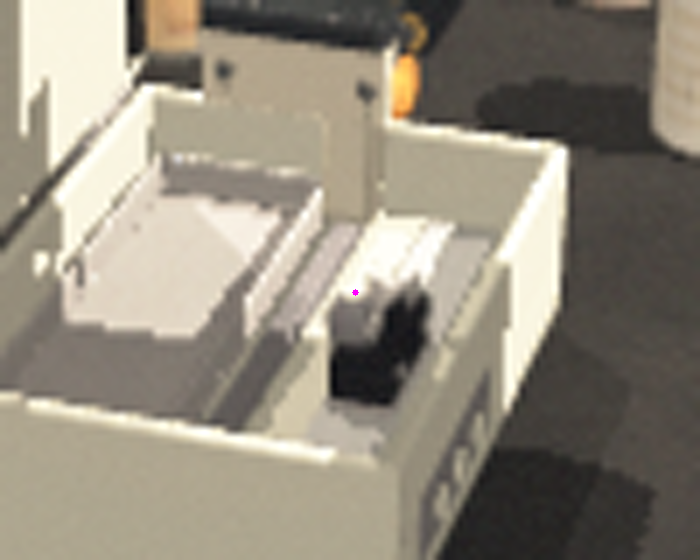

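Held at 13–14 mm (about 4.4 N mean), then released: the roller top is back at its rest pixel (355,290). Now over the standing lid to behind it.

```bash
python3 -m jog '[{"dr":[0,0,0],"linear":[-0.04,0,0],"gripper":0},{"dr":[0,0,0],"linear":[-0.08,0.01,0],"gripper":0},{"dr":[0,0,0],"linear":[-0.12,0.02,0],"gripper":0},{"dr":[0,0,0],"linear":[-0.16,0.03,0],"gripper":0},{"dr":[0,0,0],"linear":[-0.2,0.04,0],"gripper":0},{"dr":[0,0,0],"linear":[-0.218,0.05,-0.02],"gripper":0},{"dr":[0,0,0],"linear":[-0.218,0.06,-0.05],"gripper":0},{"dr":[0,0,0],"linear":[-0.218,0.06,-0.085],"gripper":0},{"dr":[0,0,0],"linear":[-0.218,0.06,-0.12],"gripper":0},{"dr":[0,0,0],"linear":[-0.218,0.06,-0.155],"gripper":0},{"dr":[0,0,0],"linear":[-0.218,0.06,-0.19],"gripper":0},{"dr":[0,0,0],"linear":[-0.218,0.06,-0.225],"gripper":0},{"dr":[0,0,0],"linear":[-0.218,0.06,-0.225],"gripper":0}]'; python3 -m jog '[{"dr":[0,0,0],"linear":[0.02,0,0],"gripper":0},{"dr":[0,0,0],"linear":[0.04,0,0],"gripper":0},{"dr":[0,0,0],"linear":[0.06,0,0],"gripper":0},{"dr":[0,0,0],"linear":[0.08,0,0],"gripper":0},{"dr":[0,0,0],"linear":[0.08,0,0],"gripper":0},{"dr":[0,0,0],"linear":[0.08,0,0],"gripper":0}]'; python3 - <<'E'
from h import *
q=np.load("q.npy")
f={n:robot.read_camera(n)[:,:,::-1].copy() for n in P}
wire(q[:3],np.radians(90),f,"w8",{"side":(220,400,70,260),"top":(250,390,120,230)},60)
p,R,s=tool();print(p,R.as_matrix().round(3))
for t in range(90,-5,-6):
    x=L(np.radians(t),200,0,10);x[0]+=7.5
    print(t,np.round(x,0),to_tool(M(q,x)[0]))
E
```

```text
clock: 9.75
tool_pos: [726.7, 12.1, 358.2]
tcp_rot: [-2.4, 89.6, 178.9]
wrist_force: [-1.3, -0.2, -2.0]
gripper_width: 0.6
clock: 10.25
tool_pos: [721.9, 12.1, 283.2]
tcp_rot: [-1.7, 89.9, 179.7]
wrist_force: [0.6, 0.6, 0.9]
gripper_width: 0.7
[722.50363193  12.15723246 285.71235063] [[ 0.001  0.023 -1.   ]
 [ 0.    -1.    -0.023]
 [-1.     0.    -0.001]]
90 [122.   0. 304.] [[-0.0183, -0.0002, 0.0427]]
84 [102.   0. 304.] [[-0.0183, -0.0002, 0.0637]]
78 [ 81.   0. 302.] [[-0.0161, -0.0002, 0.0845]]
72 [ 60.   0. 297.] [[-0.0117, -0.0002, 0.105]]
66 [ 40.   0. 291.] [[-0.0052, -0.0002, 0.1249]]
60 [ 21.   0. 282.] [[0.0033, -0.0002, 0.1441]]
54 [  3.   0. 272.] [[0.0138, -0.0002, 0.1622]]
48 [-14.   0. 259.] [[0.0261, -0.0002, 0.1791]]
42 [-29.   0. 245.] [[0.0402, -0.0002, 0.1947]]
36 [-43.   0. 230.] [[0.0558, -0.0002, 0.2087]]
30 [-56.   0. 213.] [[0.0727, -0.0002, 0.221]]
24 [-66.   0. 194.] [[0.0909, -0.0002, 0.2315]]
18 [-75.   0. 175.] [[0.1101, -0.0002, 0.24]]
12 [-81.   0. 155.] [[0.13, -0.0002, 0.2465]]
6 [-85.   0. 135.] [[0.1505, -0.0002, 0.2508]]
0 [-88.   0. 114.] [[0.1714, -0.0002, 0.253]]
```

```bash
sleep 1
```

```text
(no output)
```

View pics/w8_side.png

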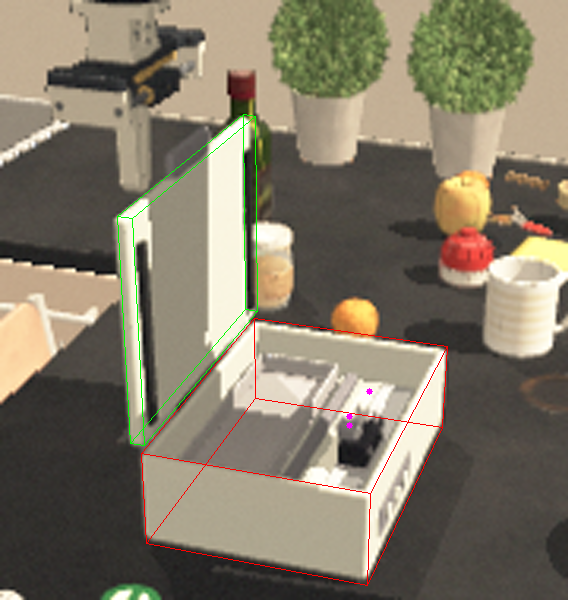

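The fingers are behind the lid, which still matches the 90° wireframe. Now pulling it forward along the arc.

```bash
python3 -m jog '[{"dr":[0,0,0],"linear":[-0.018,0,0.02],"gripper":0},{"dr":[0,0,0],"linear":[-0.018,0,0.043],"gripper":0},{"dr":[0,0,0],"linear":[-0.018,0,0.054],"gripper":0},{"dr":[0,0,0],"linear":[-0.018,0,0.064],"gripper":0},{"dr":[0,0,0],"linear":[-0.017,0,0.075],"gripper":0},{"dr":[0,0,0],"linear":[-0.016,0,0.085],"gripper":0},{"dr":[0,0,0],"linear":[-0.012,0,0.105],"gripper":0},{"dr":[0,0,0],"linear":[-0.005,0,0.125],"gripper":0},{"dr":[0,0,0],"linear":[0.003,0,0.144],"gripper":0},{"dr":[0,0,0],"linear":[0.014,0,0.162],"gripper":0},{"dr":[0,0,0],"linear":[0.026,0,0.179],"gripper":0},{"dr":[0,0,0],"linear":[0.040,0,0.195],"gripper":0},{"dr":[0,0,0],"linear":[0.056,0,0.209],"gripper":0},{"dr":[0,0,0],"linear":[0.073,0,0.221],"gripper":0},{"dr":[0,0,0],"linear":[0.091,0,0.2315],"gripper":0},{"dr":[0,0,0],"linear":[0.11,0,0.24],"gripper":0},{"dr":[0,0,0],"linear":[0.11,0,0.24],"gripper":0}]'; python3 - <<'E'
from h import *
q=np.load("q.npy")
f={n:robot.read_camera(n)[:,:,::-1].copy() for n in P}
wire(q[:3],np.radians(18),f,"w9",{"side":(220,400,70,260),"top":(250,390,120,230)},60)
p,R,s=tool();print(p,s["wrist_force"])
for t in (12,6,3,0,-2):
    x=L(np.radians(t),200,0,10);x[0]+=7.5
    print(t,np.round(x,0),to_tool(M(q,x)[0]))
E
```

```text
clock: 11.77
tool_pos: [480.3, 6.7, 171.4]
tcp_rot: [-2.3, 89.8, 179.0]
wrist_force: [0.1, 0.1, -0.0]
gripper_width: 0.3
[482.28931477   6.68016141 174.67746237] [0.12401371 0.73017609 0.93766659]
12 [-81.   0. 155.] [[0.0193, -0.0002, 0.006]]
6 [-85.   0. 135.] [[0.0398, -0.0002, 0.0103]]
3 [-87.   0. 124.] [[0.0502, -0.0002, 0.0116]]
0 [-88.   0. 114.] [[0.0607, -0.0002, 0.0124]]
-2 [-88.   0. 107.] [[0.0677, -0.0002, 0.0126]]
```

```bash
sleep 1
```

```text
(no output)
```

View pics/w9_side.png

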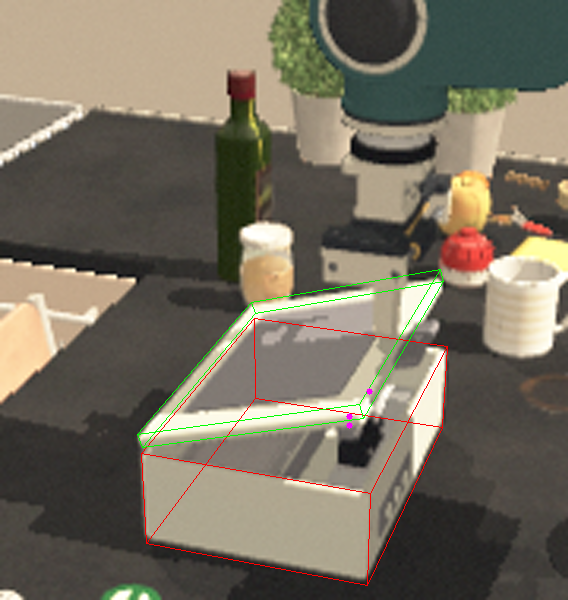

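The lid follows nicely at about 18°. Pressing it shut now.

```bash
python3 -m jog '[{"dr":[0,0,0],"linear":[0.01,0,0.003],"gripper":0},{"dr":[0,0,0],"linear":[0.02,0,0.006],"gripper":0},{"dr":[0,0,0],"linear":[0.03,0,0.0085],"gripper":0},{"dr":[0,0,0],"linear":[0.04,0,0.0103],"gripper":0},{"dr":[0,0,0],"linear":[0.048,0,0.0115],"gripper":0},{"dr":[0,0,0],"linear":[0.055,0,0.012],"gripper":0},{"dr":[0,0,0],"linear":[0.058,0,0.012],"gripper":0},{"dr":[0,0,0],"linear":[0.060,0,0.012],"gripper":0},{"dr":[0,0,0],"linear":[0.0605,0,0.012],"gripper":0},{"dr":[0,0,0],"linear":[0.0605,0,0.012],"gripper":0}]'
```

```text
clock: 12.7
tool_pos: [470.1, 6.4, 114.1]
tcp_rot: [-2.7, 89.9, 178.6]
wrist_force: [-7.6, -0.2, 13.3]
gripper_width: 0.5
```

```bash
python3 -m jog '[{"dr":[0,0,0],"linear":[0.001,0,0],"gripper":0},{"dr":[0,0,0],"linear":[0.001,0,0],"gripper":0},{"dr":[0,0,0],"linear":[0.001,0,0],"gripper":0}]';python3 -m jog '[{"dr":[0,0,0],"linear":[0.001,0,0],"gripper":0},{"dr":[0,0,0],"linear":[0.001,0,0],"gripper":0},{"dr":[0,0,0],"linear":[0.001,0,0],"gripper":0}]'
```

```text
clock: 12.95
tool_pos: [470.2, 6.4, 114.0]
tcp_rot: [1.3, 90.0, -177.4]
wrist_force: [-10.8, 0.6, 23.4]
gripper_width: 0.5
clock: 13.2
tool_pos: [470.3, 6.4, 113.8]
tcp_rot: [52.0, 90.0, -126.7]
wrist_force: [-15.9, -0.0, 32.7]
gripper_width: 0.4
```

The lid is at its stop: force climbs about 10 N per mm with no further motion at z≈114. Retracting upwards and checking.

```bash
python3 -m jog '[{"dr":[0,0,0],"linear":[-0.003,0,0],"gripper":0},{"dr":[0,0,0],"linear":[-0.008,0,0],"gripper":0},{"dr":[0,0,0],"linear":[-0.03,0,0],"gripper":0},{"dr":[0,0,0],"linear":[-0.07,0,0],"gripper":0},{"dr":[0,0,0],"linear":[-0.11,0,0.02],"gripper":0},{"dr":[0,0,0],"linear":[-0.15,0,0.05],"gripper":0},{"dr":[0,0,0],"linear":[-0.15,0,0.08],"gripper":0},{"dr":[0,0,0],"linear":[-0.15,0,0.08],"gripper":0}]'; python3 - <<'E'
from h import *
q=np.load("q.npy")
f={n:robot.read_camera(n)[:,:,::-1].copy() for n in P}
wire(q[:3],0,f,"w10",CR)
for n in P:
    for t in("lid","mug_coffee","spice_jar","salt_shaker","mandarin","tape_roll"):
        r=robot.search_frame(t,n); print(n,t,[( [round(float(v)) for v in d["bbox"]],round(float(d["confidence"]),2)) for d in r[:1]])
E
```

```text
clock: 13.87
tool_pos: [387.6, 4.6, 265.9]
tcp_rot: [175.0, 89.6, -3.7]
wrist_force: [-0.6, -0.1, -0.8]
gripper_width: 0.7
side lid [([314, 196, 98, 56], 0.67)]
side mug_coffee [([389, 167, 32, 37], 0.69)]
side spice_jar [([261, 278, 22, 46], 0.87)]
side salt_shaker [([226, 276, 21, 32], 0.67)]
side mandarin [([334, 170, 14, 9], 0.42)]
side tape_roll [([327, 317, 46, 41], 0.65)]
top lid [([321, 192, 99, 71], 0.67)]
top mug_coffee [([445, 243, 35, 37], 0.58)]
top spice_jar [([202, 193, 19, 22], 0.52)]
top salt_shaker [([204, 169, 16, 16], 0.6)]
top mandarin [([423, 184, 17, 14], 0.78)]
top tape_roll [([190, 251, 32, 31], 0.61)]
```

```bash
sleep 1
```

```text
(no output)
```

View pics/w10_side.png

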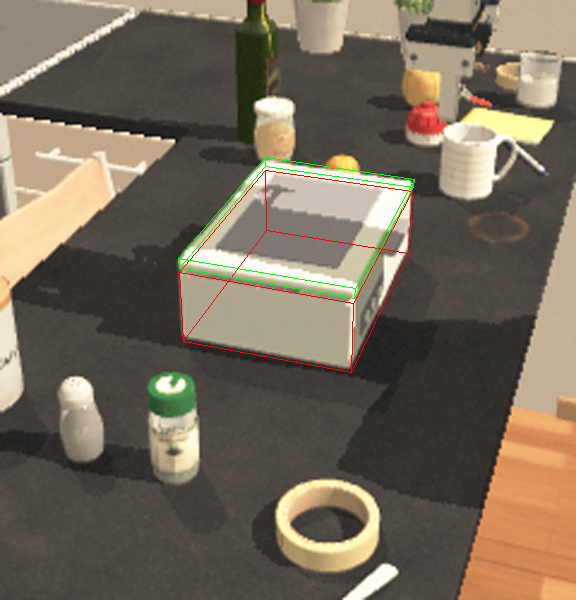

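View pics/w10_top.png

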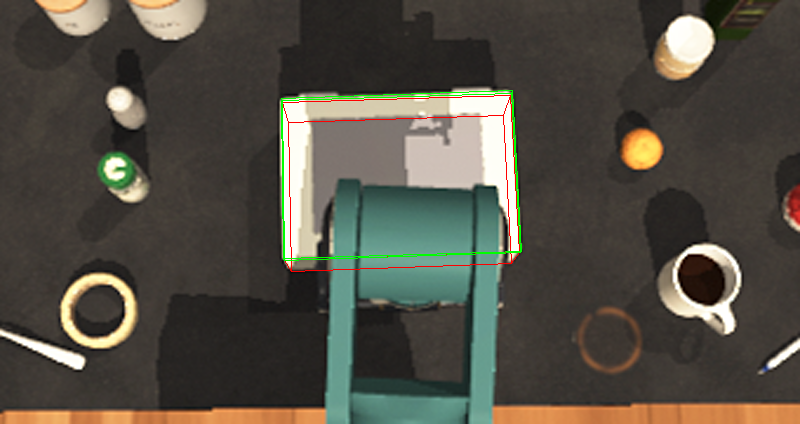

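The lid lies on the 0° wireframe, the surrounding things are where they were, and the robot is clear of everything.

```bash
python3 -c "
from bench import robot
print(robot.hand_in(), robot.get_state()['clock'])"
```

```text
the job is handed in; nothing more can be done
the job is handed in; nothing more can be done
```

The lid switch check is done and handed in, about 15 s into the 67 s allowed.

- **Lid up:** I pushed the half-open lid from about 49° to vertical. It matched the 90° model in both camera views.
- **Switch press:** I pressed the roller down 13–14 mm (click at 11 mm, spoilt at 19 mm) with about 4.4 N. I held it there for roughly half a second to 0.8 s, then let it go. It sprang back to its rest position in the picture. The click has no direct signal, so I inferred it from depth and force. Single force readings at full press were noisy, from 3.7 to 5.3 N.
- **Lid shut:** I pulled the lid forward and pressed until it stopped at 114 mm, with the force rising to about 33 N and no further movement. It matched the 0° model in the side view; in the top view the arm hid its front edge.
- **Surroundings:** The mug, tape roll, salt shaker, spice jar and mandarin were within 2 pixels of their starting positions. The mandarin is now partly hidden behind the shut lid in the side view.

At hand-in the robot was clear of everything.

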